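# Balance-check three rotor arms on knife edges and reject the bad one

## Robot

A 6-joint arm with a two-finger parallel gripper is mounted at the origin on the work surface. World frame = base frame: x ahead of the robot, y to its left, z up, the work surface at z = 0. Lengths are in m, angles in rad, forces in N, time in s.
With the tool pointing down it reaches from about 0.375 to 0.9 m from the base axis. Payload 3.1 kg.
Tool frame: the origin (TCP) lies at the very end of the fingers, on their centre line; the grasp point (between the pads) lies 19 mm behind it; z points along the fingers, y is the line along which they close (so a half turn about z gives the same grasp; the last joint's range is limited). The gripper opens to 87 mm and grips with 3 to 60 N. Pads are 19 mm wide; open, the fingers measure 117 mm over their backs; the gripper's body (75 mm by 190 mm) begins 51 mm behind the grasp point.
Start: joints at [1.046, 0.527, 1.433, -0, 1.181, -0.178], TCP at [0.212, 0.588, 0.223] pointing down, gripper open.
Joint ranges: [-3.08, 3.08], [-0.75, 2.2], [0.22, 2.44], [-1.43, 4.57], [0, 2.65], [-2.85, 2.85]. Speed limits (rad/s): [2.79, 2.79, 3.14, 3.14, 3.14, 3.14].

## Interface

Orientations are given as a unit quaternion [x, y, z, w].
In Python, from rig import status, viewer, robot gives the robot as it stands.
- The arm moves only by the tool arm_command, never from a script. Its arguments are lists of equal length, an entry for each row: "delta_rot": the turn, a rotation vector about the tool's x, y, z in degrees, a list of three; "delta_pos": the shift along the tool's x, y, z in m, a list of three; "gripper": the closure, from -1 (fully open) to 1 (shut). In form: {"delta_rot": [[rx, ry, rz], ...], "delta_pos": [[dx, dy, dz], ...], "gripper": [gripper, ...]}. A call has 1 to 12 rows; each row is the pose to reach, as a shift and turn from the pose commanded when the call began, along the tool's axes at that moment; what a row does not reach only later rows make up. A row lasts 1/12 s, in which the tool goes at most 41.7 mm and 7.16 degrees, less where a joint would pass 70% of its speed; a pose out of reach is approached as far as the arm can. A call with a gripper value outside its range is refused whole. The fingers move at their own pace and stop on an object; "grip_force" is the grip in N (left out, the last holds). Time passes only in rows, so rows that repeat a pose let the fingers close. It gives the time, the measured TCP pose, the force, the opening and the grip force at its end, in the units of the state.
- status.get_obs(): the state, without advancing time (a new reading comes with each control period).
- viewer.camera(name): name is "scene" or "side" or "wrist"; returns a dict with "pixels" (420x560x3 uint8, blue, green, red), "fx", "fy", "cx", "cy" (pixels), "pose" (4x4, takes a point from camera to world coordinates); the wrist camera has in their place "mount" (4x4, takes a point from camera to tool coordinates, whose origin is the TCP and whose axes are the flange's). Camera axes: x right, y down, z forward; pixel columns grow to the right and rows downward; lengths in m; the calibration is good to about 2 mm. A picture is of the moment at which its call begins: read the wrist's pose just before it. There is no depth.
- robot.hand_in(): hands the job in; it is judged then, once.
The state is a dict: "time": time; "q": joint angles; "joint_velocities": joint speeds; "joint_torque": joint torques, N m; "position": TCP position; "tool_rot": TCP orientation; "ft_force": force on the tool from outside, world axes, zero at the start; "moment": the same for the moment, N m; "grip_width": finger opening in m; "grip_force": force on a finger pad.
Only numpy, scipy, OpenCV 4.12 (cv2) and the standard library are available. Lean on these libraries where they do the work, as an engineer would, in place of code of your own. Each camera call takes 0.05 s, during which the arm holds its last target. There are 200 camera calls.

## Task

Lay each of the three rotor arms across its own knife edge on the balancing rig, notch on the middle of the edge, and let go of all three so that they all rest there at the same time for a moment. Two stay level; take the one that tips and lay it flat in the black reject tray, leaving the two good ones balanced level on their edges. Set the arms down gently without dropping them, and leave the tin and the screwdriver where they are.

Things in the scene. Friction and masses are not known exactly. Their poses are not given: they have to be found in the camera images.
- rotor_a (a point): middle of a grey plastic two-paddle rotor arm, 190 (x) x 34 (y) x 38 mm high, 120 to 190 g; the point lies 20 mm above its underside, z up. Hub in the middle 44 mm long, 34 mm wide, from 4 to 38 mm above the underside: grip its flat parallel sides across y; fingers may reach down past them. Lies flat at the start, x roughly along world x. Three look alike, one has a hidden off-centre weight
- rotor_b (a point): middle of a grey plastic two-paddle rotor arm, 190 (x) x 34 (y) x 38 mm high, 120 to 190 g; the point lies 20 mm above its underside, z up. Hub in the middle 44 mm long, 34 mm wide, from 4 to 38 mm above the underside: grip its flat parallel sides across y; fingers may reach down past them. Lies flat at the start, x roughly along world x. Three look alike, one has a hidden off-centre weight
- rotor_c (a point): middle of a grey plastic two-paddle rotor arm, 190 (x) x 34 (y) x 38 mm high, 120 to 190 g; the point lies 20 mm above its underside, z up. Hub in the middle 44 mm long, 34 mm wide, from 4 to 38 mm above the underside: grip its flat parallel sides across y; fingers may reach down past them. Lies flat at the start, x roughly along world x. Three look alike, one has a hidden off-centre weight
- knife0 (a point): top middle of a steel knife edge of the rig, the one on the robot's right, 75 mm above the table. y runs along the edge (18 mm long, 4 mm thick), x across it: the way the arm must lie. Its post is 14 mm wide in y, so fingers can pass down on both sides. An arm seated with its notch on the edge has its own middle point 10 mm below this one
- knife1 (a point): top middle of a steel knife edge of the rig, the middle one, 75 mm above the table. y runs along the edge (18 mm long, 4 mm thick), x across it: the way the arm must lie. Its post is 14 mm wide in y, so fingers can pass down on both sides. An arm seated with its notch on the edge has its own middle point 10 mm below this one
- knife2 (a point): top middle of a steel knife edge of the rig, the one on the robot's left, 75 mm above the table. y runs along the edge (18 mm long, 4 mm thick), x across it: the way the arm must lie. Its post is 14 mm wide in y, so fingers can pass down on both sides. An arm seated with its notch on the edge has its own middle point 10 mm below this one
- rotor_a_body: the same arm as rotor_a; origin at the middle of its underside. A notch runs across the hub's underside (along y), 28 mm wide, with a V-shaped roof of 35 deg slope that peaks 30 mm above the underside; hung on an edge there, an even arm stays level, a heavy-ended one tips. Paddles 45 x 34 x 14 mm at both ends. Any arm may start in any of the three starting places
- rotor_b_body: the same arm as rotor_b; origin at the middle of its underside. A notch runs across the hub's underside (along y), 28 mm wide, with a V-shaped roof of 35 deg slope that peaks 30 mm above the underside; hung on an edge there, an even arm stays level, a heavy-ended one tips. Paddles 45 x 34 x 14 mm at both ends. Any arm may start in any of the three starting places
- rotor_c_body: the same arm as rotor_c; origin at the middle of its underside. A notch runs across the hub's underside (along y), 28 mm wide, with a V-shaped roof of 35 deg slope that peaks 30 mm above the underside; hung on an edge there, an even arm stays level, a heavy-ended one tips. Paddles 45 x 34 x 14 mm at both ends. Any arm may start in any of the three starting places
- rig: the fixed balancing rig: dark steel base plate 160 x 250 x 10 mm with three knife-edge posts in a row 100 mm apart along y, and two aluminium stop bars along y at x = -60 and +60 mm, tops 32 mm above the table, which stop a tipping arm at about 0.2 rad; origin at the middle of its underside
- tray_in (a point): middle of the inner floor (5 mm above the table) of the fixed, open black reject tray, outside 240 (x) x 120 (y) x 28 mm, walls 5 mm; x along its long side
- tin: brass-coloured closed tin with a white lid, 60 mm across, 55 mm high, a bystander; origin at the middle of its underside
- screwdriver: screwdriver 190 mm long lying flat, a bystander; origin under its middle
There are look-alikes about, which are no part of the job. What is shaped like the rotor_b_body but yellow is not meant.

How it is judged:
On the way:
1. all three rotor arms rest on a knife edge of their own at the same time, let go (((horizontal distance between rotor_a and knife0 below 0.009 m and distance between rotor_a and knife0 below 0.016 m) or (horizontal distance between rotor_a and knife1 below 0.009 m and distance between rotor_a and knife1 below 0.016 m) or (horizontal distance between rotor_a and knife2 below 0.009 m and distance between rotor_a and knife2 below 0.016 m)) and contact force between each of rotor_a_body, rotor_b_body, rotor_c_body and rig above 0.2 N and contact force between the fingers and rotor_a_body below 0.05 N and ((horizontal distance between rotor_b and knife0 below 0.009 m and distance between rotor_b and knife0 below 0.016 m) or (horizontal distance between rotor_b and knife1 below 0.009 m and distance between rotor_b and knife1 below 0.016 m) or (horizontal distance between rotor_b and knife2 below 0.009 m and distance between rotor_b and knife2 below 0.016 m)) and contact force between the fingers and rotor_b_body below 0.05 N and ((horizontal distance between rotor_c and knife0 below 0.009 m and distance between rotor_c and knife0 below 0.016 m) or (horizontal distance between rotor_c and knife1 below 0.009 m and distance between rotor_c and knife1 below 0.016 m) or (horizontal distance between rotor_c and knife2 below 0.009 m and distance between rotor_c and knife2 below 0.016 m)) and contact force between the fingers and rotor_c_body below 0.05 N), for 0.4 s.
At the end, for the whole second after the job is handed in: One rotor arm lies flat and at rest in the tray (middle within 30 mm along, 45 mm across, tilt under 0.12 rad); the other two rest on knife edges, middles within 9 mm of the edges' middles, level within 0.08 rad, turning under 0.15 rad/s. All let go (((x of rotor_a in the frame of tray_in between -0.03 and 0.03 m and y of rotor_a in the frame of tray_in between -0.045 and 0.045 m and z of rotor_a in the frame of tray_in below 0.028 m and angle between rotor_a's own z axis and vertical below 0.12 rad and linear speed of rotor_a_body below 0.03 m/s and contact force between the fingers and rotor_a_body below 0.05 N and ((horizontal distance between rotor_b and knife0 below 0.009 m and distance between rotor_b and knife0 below 0.016 m) or (horizontal distance between rotor_b and knife1 below 0.009 m and distance between rotor_b and knife1 below 0.016 m) or (horizontal distance between rotor_b and knife2 below 0.009 m and distance between rotor_b and knife2 below 0.016 m)) and contact force between each of rotor_b_body, rotor_c_body and rig above 0.2 N and contact force between the fingers and rotor_b_body below 0.05 N and angle between each of rotor_b, rotor_c's own z axis and vertical below 0.08 rad and angular speed of each of rotor_b_body, rotor_c_body below 0.15 rad/s and ((horizontal distance between rotor_c and knife0 below 0.009 m and distance between rotor_c and knife0 below 0.016 m) or (horizontal distance between rotor_c and knife1 below 0.009 m and distance between rotor_c and knife1 below 0.016 m) or (horizontal distance between rotor_c and knife2 below 0.009 m and distance between rotor_c and knife2 below 0.016 m)) and contact force between the fingers and rotor_c_body below 0.05 N) or (x of rotor_b in the frame of tray_in between -0.03 and 0.03 m and y of rotor_b in the frame of tray_in between -0.045 and 0.045 m and z of rotor_b in the frame of tray_in below 0.028 m and angle between rotor_b's own z axis and vertical below 0.12 rad and linear speed of rotor_b_body below 0.03 m/s and contact force between the fingers and rotor_b_body below 0.05 N and ((horizontal distance between rotor_a and knife0 below 0.009 m and distance between rotor_a and knife0 below 0.016 m) or (horizontal distance between rotor_a and knife1 below 0.009 m and distance between rotor_a and knife1 below 0.016 m) or (horizontal distance between rotor_a and knife2 below 0.009 m and distance between rotor_a and knife2 below 0.016 m)) and contact force between each of rotor_a_body, rotor_c_body and rig above 0.2 N and contact force between the fingers and rotor_a_body below 0.05 N and angle between each of rotor_a, rotor_c's own z axis and vertical below 0.08 rad and angular speed of each of rotor_a_body, rotor_c_body below 0.15 rad/s and ((horizontal distance between rotor_c and knife0 below 0.009 m and distance between rotor_c and knife0 below 0.016 m) or (horizontal distance between rotor_c and knife1 below 0.009 m and distance between rotor_c and knife1 below 0.016 m) or (horizontal distance between rotor_c and knife2 below 0.009 m and distance between rotor_c and knife2 below 0.016 m)) and contact force between the fingers and rotor_c_body below 0.05 N) or (x of rotor_c in the frame of tray_in between -0.03 and 0.03 m and y of rotor_c in the frame of tray_in between -0.045 and 0.045 m and z of rotor_c in the frame of tray_in below 0.028 m and angle between rotor_c's own z axis and vertical below 0.12 rad and linear speed of rotor_c_body below 0.03 m/s and contact force between the fingers and rotor_c_body below 0.05 N and ((horizontal distance between rotor_a and knife0 below 0.009 m and distance between rotor_a and knife0 below 0.016 m) or (horizontal distance between rotor_a and knife1 below 0.009 m and distance between rotor_a and knife1 below 0.016 m) or (horizontal distance between rotor_a and knife2 below 0.009 m and distance between rotor_a and knife2 below 0.016 m)) and contact force between each of rotor_a_body, rotor_b_body and rig above 0.2 N and contact force between the fingers and rotor_a_body below 0.05 N and angle between each of rotor_a, rotor_b's own z axis and vertical below 0.08 rad and angular speed of each of rotor_a_body, rotor_b_body below 0.15 rad/s and ((horizontal distance between rotor_b and knife0 below 0.009 m and distance between rotor_b and knife0 below 0.016 m) or (horizontal distance between rotor_b and knife1 below 0.009 m and distance between rotor_b and knife1 below 0.016 m) or (horizontal distance between rotor_b and knife2 below 0.009 m and distance between rotor_b and knife2 below 0.016 m)) and contact force between the fingers and rotor_b_body below 0.05 N))); the robot touches nothing.
It fails at once if a rotor arm is dropped (falls freely faster than 0.8 m/s, about 33 mm) ((linear speed of rotor_a_body above 0.8 m/s and contact force between anything else and rotor_a_body below 0.01 N) or (linear speed of rotor_b_body above 0.8 m/s and contact force between anything else and rotor_b_body below 0.01 N) or (linear speed of rotor_c_body above 0.8 m/s and contact force between anything else and rotor_c_body below 0.01 N)).
It fails at once if the tin or the screwdriver is moved by more than 20 mm (distance of any of tin, screwdriver from where it was at the start of the episode above 0.02 m).
It also fails if it takes over 72 s, if anything falls off the work surface, if the arm or the gripper's body presses on something with over 40 N, if the wrist force passes 120 N, or if a joint passes its speed limit or range.

## Working session

There is one attempt and no reset: what is moved stays moved. The work goes in short steps, Python scripts to look and compute and a tool call to move; the robot and the scene stay as the last step left them, time stands still between calls to the robot, and variables do not carry over. Pictures are saved under pics/ and viewed, at most 10 in all, crops included, and the job is handed in when it is done.

Besides the shell and the picture viewer there is one more tool, called after "Call:" by a JSON object that holds its "op" and its "data". arm_command: Moves the arm, as the interface text tells. Its arguments: {"type":"object","properties":{"delta_rot":{"type":"array","items":{"type":"array","items":{"type":"number"}}},"delta_pos":{"type":"array","items":{"type":"array","items":{"type":"number"}}},"gripper":{"type":"array","items":{"type":"number"}},"grip_force":{"type":"number"}},"required":["delta_rot","delta_pos","gripper"]}

```bash
ls; mkdir -p pics
python3 - <<'E'
from rig import status, viewer, robot
import cv2,numpy as np
print(status.get_obs())
for n in ['scene','side']:
    c=viewer.camera(n); cv2.imwrite(f'pics/{n}0.png',c['pixels']); print(n,c['fx'],c['fy'],c['cx'],c['cy'],np.round(c['pose'],4).tolist())
c=viewer.camera('wrist');print(np.round(c['mount'],4).tolist(),c['fx'])
E
```

```text
pics
{'time': 0.0, 'q': array([ 1.04647390e+00,  5.28460814e-01,  1.43387011e+00,  1.98356371e-05,
        1.18138990e+00, -1.78478508e-01]), 'joint_velocities': array([ 7.24488675e-04,  7.13902289e-04,  4.85508878e-04, -8.46156242e-04,
        9.35288564e-05,  1.36339190e-03]), 'joint_torque': array([-4.25213211e-04, -4.40044641e+01, -1.76589811e+01,  6.34526485e-02,
        5.83266187e-02, -1.68127090e-04]), 'position': array([0.21146085, 0.58738296, 0.22158516]), 'tool_rot': array([ 1.72065082e-01,  9.85085009e-01, -9.95903818e-04, -3.74882880e-04]), 'ft_force': array([ 0.22628372,  0.1927724 , -0.45010343]), 'moment': array([ 0.00691529, -0.01633284, -0.06896297]), 'grip_force': 0.0, 'grip_width': 0.08711320610816642}
scene 510.1151861161796 510.1151861161796 274.81100509908373 216.95208039467502 [[0.7177, 0.5689, -0.4016, 1.2339], [0.6963, -0.5891, 0.41, -0.7568], [-0.0033, -0.5739, -0.8189, 1.4104], [0.0, 0.0, 0.0, 1.0]]
side 439.8537521752249 439.8537521752249 271.57418447942894 202.6187609671067 [[0.8834, -0.3693, 0.2886, 0.2064], [-0.4686, -0.688, 0.5541, -0.8523], [-0.0061, -0.6248, -0.7808, 1.1139], [0.0, 0.0, 0.0, 1.0]]
[[-0.0006, -0.9597, -0.2811, 0.0771], [1.0, -0.0004, -0.001, 0.0008], [0.0009, -0.2811, 0.9597, -0.1625], [0.0, 0.0, 0.0, 1.0]] 315.22804901860974
```

View pics/scene0.png

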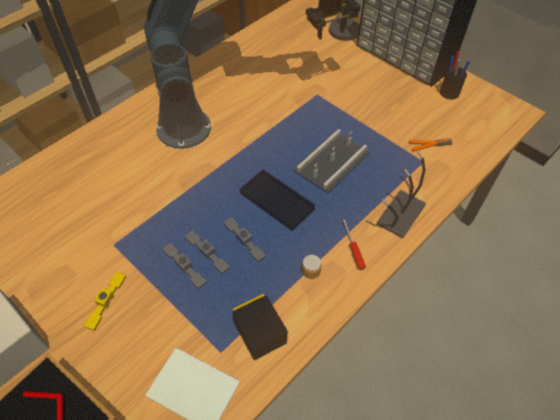

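View pics/side0.png

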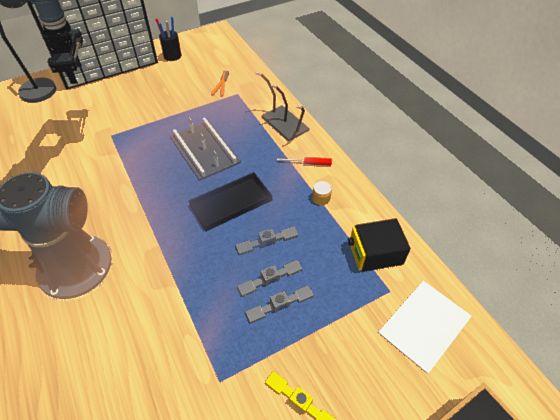

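The scene view shows grey rotors with hubs near (183,260), (207,246) and (244,234). The tray is near (278,199) and the rig near (332,160), with knives at about (316,168), (333,153) and (349,138). The side view shows the rotors at (280,298), (270,272) and (266,237), the tray at (231,201), and the knives at (215,157), (203,142) and (191,125). The yellow rotor is the decoy.

```bash
cat > h.py <<'E'
from rig import status, viewer, robot
import cv2,numpy as np
from scipy.spatial.transform import Rotation as R
def ray(c,uv,z,T=None):
    T=c['pose'] if T is None else T
    d=T[:3,:3]@np.array([(uv[0]-c['cx'])/c['fx'],(uv[1]-c['cy'])/c['fy'],1.])
    return T[:3,3]+d*(z-T[2,3])/d[2]
def proj(c,P,T):
    p=(np.atleast_2d(P)-T[:3,3])@T[:3,:3]
    return np.c_[c['fx']*p[:,0]/p[:,2]+c['cx'],c['fy']*p[:,1]/p[:,2]+c['cy']]
def wrist(name):
    o=status.get_obs(); c=viewer.camera('wrist')
    F=np.eye(4);F[:3,:3]=R.from_quat(o['tool_rot']).as_matrix();F[:3,3]=o['position']
    T=F@c['mount']; cv2.imwrite(name,c['pixels']); return c,T
E
python3 - <<'E'
from h import *
S=viewer.camera('scene');D=viewer.camera('side')
for nm,a,b,z in [('r1',(183,260),(280,298),.038),('r2',(207,246),(270,272),.038),('r3',(243,234),(266,237),.038),('tray',(278,199),(231,201),.005),('k0',(316,166),(216,152),.075),('k1',(333,150),(203,138),.075),('k2',(349,134),(191,121),.075),('tin',(312,260),(321,185),.055),('scr',(354,245),(305,161),.01)]:
    print(nm,ray(S,a,z)[:2].round(3),ray(D,b,z)[:2].round(3))
for a,b in [((167,246),(203,283)),((188,235),(226,269)),((228,222),(262,256))]:
    d=ray(S,b,.014)-ray(S,a,.014);print(np.degrees(np.arctan2(d[1],d[0])),np.linalg.norm(d))
for p in [(296,166),(338,132),(368,152),(326,188)]: print(ray(S,p,.03).round(3))
E
```

```text
r1 [ 0.47  -0.385] [ 0.471 -0.387]
r2 [ 0.485 -0.299] [ 0.484 -0.305]
r3 [ 0.534 -0.189] [ 0.529 -0.196]
tray [0.5   0.009] [0.503 0.003]
k0 [0.532 0.163] [0.528 0.164]
k1 [0.526 0.26 ] [0.516 0.247]
k2 [0.517 0.36 ] [0.512 0.349]
tin [ 0.763 -0.115] [ 0.77  -0.112]
scr [0.808 0.042] [0.804 0.04 ]
-2.370953220306845 0.1839933422596484
0.09188058474266318 0.1822679343559023
-4.65292001562918 0.17424379447030547
[0.457 0.145 0.03 ]
[0.457 0.377 0.03 ]
[0.6   0.375 0.03 ]
[0.599 0.144 0.03 ]
```

Call:
{"op": "arm_command", "data": {"delta_rot": [[0,0,-19.8],[0,0,-19.8],[0,0,-19.8],[0,0,-19.8],[0,0,-19.8],[0,0,-19.8],[0,0,-19.8],[0,0,-19.8],[0,0,-19.8],[0,0,-19.8],[0,0,-19.8],[0,0,-19.8]], "delta_pos": [[-0.45,-0.197,0],[-0.45,-0.197,0],[-0.45,-0.197,0],[-0.45,-0.197,0],[-0.45,-0.197,0],[-0.45,-0.197,0],[-0.45,-0.197,0],[-0.45,-0.197,0],[-0.45,-0.197,0],[-0.45,-0.197,0],[-0.45,-0.197,0],[-0.45,-0.197,0]], "gripper": [-0.3,-0.3,-0.3,-0.3,-0.3,-0.3,-0.3,-0.3,-0.3,-0.3,-0.3,-0.3]}}

```text
time: 1.25
position: [0.5701, 0.248, 0.2225]
tool_rot: [0.001, 1.0, -0.0, 0.0]
ft_force: [-0.2, -0.0, -0.1]
grip_width: 0.0563
grip_force: 0.0
```

Call:
{"op": "arm_command", "data": {"delta_rot": [[0,0,0],[0,0,0],[0,0,0]], "delta_pos": [[0,0,0],[0,0,0],[0,0,0]], "gripper": [-0.3,-0.3,-0.3]}}

```text
time: 1.5
position: [0.5676, 0.2501, 0.2221]
tool_rot: [0.0, 1.0, 0.0, -0.001]
ft_force: [-0.9, 0.7, -0.8]
grip_width: 0.0566
grip_force: 0.0
```

Run:
```python
from h import *
c,T=wrist('pics/w0.png'); np.save('T0.npy',T); print(status.get_obs()['position'],status.get_obs()['grip_width'],c['cx'],c['cy'])
```

```text
[0.5671492  0.25076512 0.22224085] 0.056213776898827984 278.3677392537657 208.81352624213778
```

View pics/w0.png

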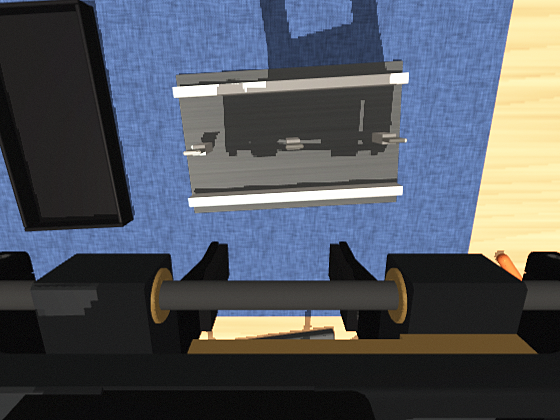

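The wrist view shows the rig at columns 175–405 and rows 65–210. The knives are near (195,150), (293,143) and (385,138), and the tray's right end is at column 130. I'll zoom in on the knives.

Run:
```python
from h import *
im=cv2.imread('pics/w0.png');cv2.imwrite('pics/w0c.png',cv2.resize(im[110:180,170:420],None,fx=3.2,fy=3.2,interpolation=cv2.INTER_CUBIC))
```

```text
(no output)
```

View pics/w0c.png

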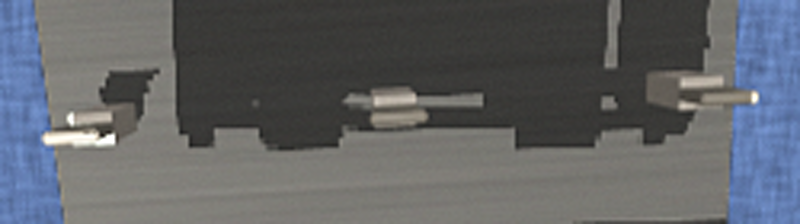

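In the crop, the knife edge bars centre at (75,138), (400,117) and (727,97). They are evenly spaced, which agrees with the 100 mm pitch.

Run:
```python
from h import *
T=np.load('T0.npy');c=viewer.camera('wrist')
K=[ray(c,(170+(u+.5)/3.2-.5,110+(v+.5)/3.2-.5),.075,T) for u,v in [(75,138),(400,117),(727,97)]]
print(np.round(K,4)); d=K[2]-K[0];print(np.linalg.norm(d),np.degrees(np.arctan2(-d[0],d[1])))
for n in 'scene','side':
    s=viewer.camera(n);print(proj(s,K,s['pose']).round(1).tolist())
```

```text
[[0.5242 0.1677 0.075 ]
 [0.5181 0.2664 0.075 ]
 [0.5123 0.3646 0.075 ]]
0.19732725991515432 3.458081955563627
[[315.1, 164.1], [332.4, 147.9], [348.8, 132.6]]
[[214.4, 151.7], [201.4, 134.5], [189.5, 118.4]]
```

Call:
{"op": "arm_command", "data": {"delta_rot": [[0,0,0],[0,0,0],[0,0,0],[0,0,0],[0,0,0],[0,0,0],[0,0,0],[0,0,0],[0,0,0],[0,0,0],[0,0,0],[0,0,0]], "delta_pos": [[0,-0.5,0],[0,-0.5,0],[0,-0.5,0],[0,-0.5,0],[0,-0.5,0],[0,-0.5,0],[0,-0.5,0],[0,-0.5,0],[0,-0.5,0],[0,-0.5,0],[0,-0.5,0],[0,-0.5,0]], "gripper": [-0.3,-0.3,-0.3,-0.3,-0.3,-0.3,-0.3,-0.3,-0.3,-0.3,-0.3,-0.3]}}

```text
time: 2.7
position: [0.5682, -0.2505, 0.2229]
tool_rot: [-0.001, 1.0, 0.0, 0.0]
ft_force: [0.8, 0.3, -0.2]
grip_width: 0.0569
grip_force: 0.0
```

Call:
{"op": "arm_command", "data": {"delta_rot": [[0,0,0],[0,0,0],[0,0,0],[0,0,0]], "delta_pos": [[0,-0.04,0],[0,-0.04,0],[0,-0.04,0],[0,-0.04,0]], "gripper": [-0.3,-0.3,-0.3,-0.3]}}

```text
time: 3.03
position: [0.5681, -0.2885, 0.2223]
tool_rot: [-0.0, 1.0, 0.001, -0.0]
ft_force: [-0.1, 0.2, -1.0]
grip_width: 0.0568
grip_force: 0.0
```

Run:
```python
from h import *
c,T=wrist('pics/w1.png'); np.save('T1.npy',T); print(status.get_obs()['position'])
```

```text
[ 0.56814903 -0.28783766  0.22238761]
```

View pics/w1.png

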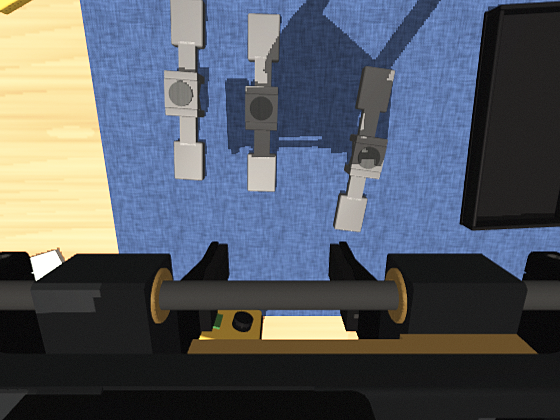

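The view shows three grey rotors with hub discs at (181,93), (261,107) and (369,155). The ends are at (188.5,179) for r1, (262,190)/(264.5,14) for r2 and (348.5,229)/(378.5,69) for r3. The tray's left side runs from (490,8) to (462,228).

Run:
```python
from h import *
T=np.load('T1.npy');T0=np.load('T0.npy');c=viewer.camera('wrist')
for h,n,f in [((181,93),(188.5,179),None),((261,107),(262,190),(264.5,14)),((369,155),(348.5,229),(378.5,69))]:
    H=ray(c,h,.038,T);N=ray(c,n,.014,T);d=N-H
    print('hub',H.round(4),'near',N.round(4),'L',np.hypot(*d[:2]).round(4),'yaw',np.degrees(np.arctan2(d[1],d[0])).round(2))
    if f:
        F=ray(c,f,.014,T);d=N-F;print('  mid',((N+F)/2).round(4),'L',np.hypot(*d[:2]).round(4),'yaw',np.degrees(np.arctan2(d[1],d[0])).round(2))
print('tray L',ray(c,(487,6),.028,T),ray(c,(462,228),.028,T))
print('tray R',ray(c,(78,0),.028,T0),ray(c,(130,222),.028,T0), ray(c,(29,230),.028,T0))
```

```text
hub [ 0.4676 -0.3886  0.038 ] near [ 0.5624 -0.395   0.014 ] L 0.095 yaw -3.86
hub [ 0.4814 -0.306   0.038 ] near [ 0.5759 -0.3076  0.014 ] L 0.0945 yaw -0.93
  mid [ 0.4824 -0.3049  0.014 ] L 0.1872 yaw -1.65
hub [ 0.5313 -0.1889  0.038 ] near [ 0.6258 -0.2003  0.014 ] L 0.0952 yaw -6.88
  mid [ 0.5337 -0.1897  0.014 ] L 0.1855 yaw -6.54
tray L [ 0.38570911 -0.08059767  0.028     ] [ 0.6195305  -0.06735005  0.028     ]
tray R [0.37951335 0.05278263 0.028     ] [0.61089325 0.07342637 0.028     ] [ 0.62086325 -0.04941729  0.028     ]
```

Call:
{"op": "arm_command", "data": {"delta_rot": [[0,0,6.7],[0,0,6.7],[0,0,6.7],[0,0,6.7],[0,0,6.7],[0,0,6.7],[0,0,6.7],[0,0,6.7],[0,0,6.7],[0,0,6.7],[0,0,6.7]], "delta_pos": [[0.037,0.1,0.08],[0.037,0.1,0.13],[0.037,0.1,0.13],[0.037,0.1,0.13],[0.037,0.1,0.155],[0.037,0.1,0.18],[0.037,0.1,0.2],[0.037,0.1,0.213],[0.037,0.1,0.213],[0.037,0.1,0.213],[0.037,0.1,0.213]], "gripper": [-0.3,-0.3,-0.3,-0.3,-0.3,-0.3,-0.3,-0.3,-0.3,-0.3,-0.3]}}

```text
time: 4.05
position: [0.5321, -0.1892, 0.0105]
tool_rot: [0.058, 0.998, -0.0, 0.001]
ft_force: [0.4, -0.5, 0.6]
grip_width: 0.0565
grip_force: 0.0
```

Call:
{"op": "arm_command", "data": {"delta_rot": [[0,0,0],[0,0,0],[0,0,0],[0,0,0],[0,0,0],[0,0,0]], "delta_pos": [[0,0,0],[0,0,0],[0,0,0],[0,0,0],[0,0,0],[0,0,0]], "gripper": [0.6,0.6,0.6,0.6,0.6,0.6], "grip_force": 20}}

```text
time: 4.55
position: [0.5315, -0.19, 0.0101]
tool_rot: [0.059, 0.998, -0.0, 0.0]
ft_force: [-0.3, 1.4, 3.5]
grip_width: 0.034
grip_force: 19.9
```

Call:
{"op": "arm_command", "data": {"delta_rot": [[0,0,0],[0,0,0],[0,0,0],[0,0,0],[0,0,-5],[0,0,-10.2],[0,0,-10.2],[0,0,-10.2],[0,0,-10.2],[0,0,-10.2],[0,0,-10.2],[0,0,-10.2]], "delta_pos": [[0,0,-0.03],[0,0,-0.07],[0,0,-0.11],[0,0,-0.15],[0.0061,0.0395,-0.15],[0.0122,0.079,-0.15],[0.0182,0.1186,-0.15],[0.0243,0.158,-0.15],[0.0304,0.1977,-0.15],[0.0365,0.2372,-0.15],[0.0425,0.2768,-0.15],[0.0486,0.3163,-0.15]], "gripper": [0.6,0.6,0.6,0.6,0.6,0.6,0.6,0.6,0.6,0.6,0.6,0.6]}}

```text
time: 5.55
position: [0.519, 0.1317, 0.1591]
tool_rot: [-0.03, 1.0, -0.0, -0.001]
ft_force: [0.5, 0.2, -0.4]
grip_width: 0.0339
grip_force: 20.0
```

Call:
{"op": "arm_command", "data": {"delta_rot": [[0,0,0],[0,0,0],[0,0,0],[0,0,0],[0,0,0],[0,0,0],[0,0,0],[0,0,0],[0,0,0],[0,0,0],[0,0,0],[0,0,0]], "delta_pos": [[-0.001,0.039,0],[-0.002,0.078,0],[-0.003,0.117,0],[-0.004,0.156,0],[-0.005,0.195,0],[-0.006,0.225,0],[-0.006,0.2357,0],[-0.006,0.2357,0],[-0.006,0.2357,0.03],[-0.006,0.2357,0.06],[-0.006,0.2357,0.067],[-0.006,0.2357,0.067]], "gripper": [0.6,0.6,0.6,0.6,0.6,0.6,0.6,0.6,0.6,0.6,0.6,0.6]}}

```text
time: 6.55
position: [0.5094, 0.3626, 0.0896]
tool_rot: [-0.03, 1.0, -0.002, -0.004]
ft_force: [-1.7, -0.5, -1.8]
grip_width: 0.0333
grip_force: 20.0
```

Run:
```python
from h import *
s=viewer.camera('side')['pixels'];c=viewer.camera('scene')['pixels']; w,_=wrist('pics/w2.png')
a=cv2.resize(s[90:180,150:250],(400,360),interpolation=3);b=cv2.resize(c[110:200,290:390],(400,360),interpolation=3)
cv2.imwrite('pics/chk1.png',np.hstack([a,b]))
```

```text
(no output)
```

View pics/chk1.png

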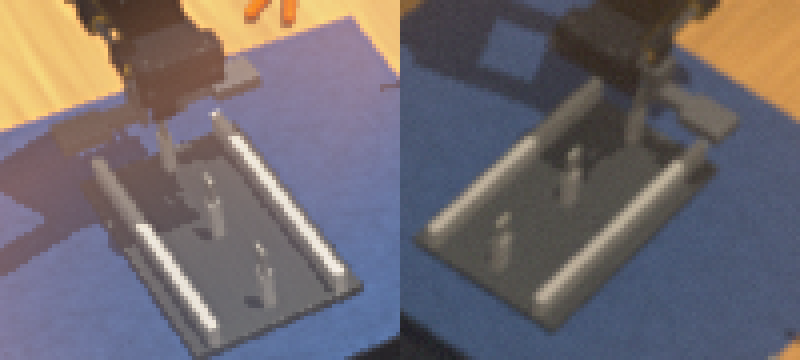

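Both views show the held rotor over the left knife, clear of it. The free knives are at about (216,151) and (202.5,134) in the side view, about 1 px right of my projection, so the true x is perhaps 2 mm larger.

Run:
```python
from h import *
im=cv2.imread('pics/w2.png');print(status.get_obs()['position']);cv2.imwrite('pics/w2c.png',cv2.resize(im[0:380],(800,543),interpolation=3))
```

```text
[0.51294193 0.36510513 0.09389806]
```

View pics/w2c.png

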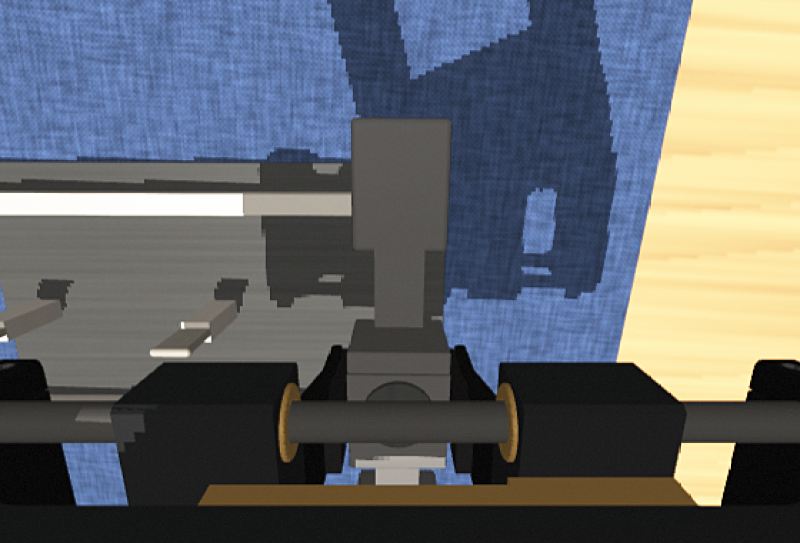

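The held rotor's end edge is at crop (402,119) and the k1 edge centre is at about (170,352). I'll use both to refine the knife position and the offset in the grip.

Run:
```python
from h import *
o=status.get_obs();c,T=wrist('pics/w3.png');f=.7
k1=ray(c,(170*f,352*f),.075,T);e=ray(c,(402*f,119*f),o['position'][2]+.004,T)
print(o['position'],k1,e); y=np.radians(3.5);print('mid',e[:2]+.095*np.array([np.cos(y),np.sin(y)]))
```

```text
[0.51294193 0.36510513 0.09389806] [0.51936459 0.26682976 0.075     ] [0.42118298 0.36161643 0.09789806]
mid [0.51600578 0.36741604]
```

Call:
{"op": "arm_command", "data": {"delta_rot": [[0,0,0],[0,0,0],[0,0,0],[0,0,0],[0,0,0]], "delta_pos": [[0,0.001,0.015],[0,0.001,0.028],[0,0.001,0.034],[0,0.001,0.036],[0,0.001,0.036]], "gripper": [0.6,0.6,0.6,0.6,0.6]}}

```text
time: 7.17
position: [0.5111, 0.3663, 0.0562]
tool_rot: [-0.03, 1.0, -0.0, -0.001]
ft_force: [0.9, 0.1, -1.6]
grip_width: 0.0338
grip_force: 20.0
```

Call:
{"op": "arm_command", "data": {"delta_rot": [[0,0,0],[0,0,0],[0,0,0]], "delta_pos": [[0,0,0.001],[0,0,0.002],[0,0,0.002]], "gripper": [0.6,0.6,0.6]}}

```text
time: 7.42
position: [0.5116, 0.3666, 0.0561]
tool_rot: [-0.031, 1.0, -0.0, 0.0]
ft_force: [-1.9, -1.5, 5.5]
grip_width: 0.0341
grip_force: 19.9
```

Call:
{"op": "arm_command", "data": {"delta_rot": [[0,0,0],[0,0,0],[0,0,0],[0,0,0],[0,0,0],[0,0,0],[0,0,0],[0,0,0],[0,0,0]], "delta_pos": [[0,0,0],[0,0,0],[0,0,0],[0,0,0],[0,0,-0.02],[0,0,-0.05],[0,0,-0.09],[0,0,-0.13],[0,0,-0.13]], "gripper": [-0.3,-0.3,-0.3,-0.3,-0.3,-0.3,-0.3,-0.3,-0.3]}}

```text
time: 8.17
position: [0.5167, 0.3692, 0.1932]
tool_rot: [-0.031, 0.999, 0.003, 0.008]
ft_force: [0.6, -0.1, 0.8]
grip_width: 0.057
grip_force: 0.0
```

Run:
```python
from h import *
c,T=wrist('pics/w4.png');print(status.get_obs()['position'])
s=viewer.camera('side')['pixels']
a=cv2.resize(s[90:180,150:250],(400,360),interpolation=3);b=cv2.resize(c['pixels'][20:310,140:460],(400,362),interpolation=3)[:360]
cv2.imwrite('pics/chk2.png',np.hstack([a,b]))
```

```text
[0.51501756 0.36833902 0.18987908]
```

View pics/chk2.png

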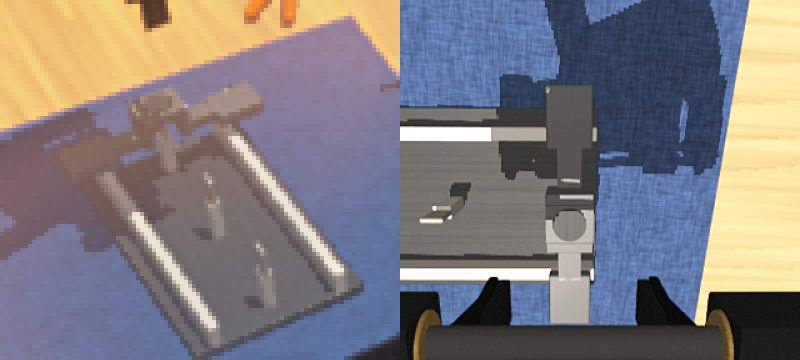

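The side crop shows the first rotor seated on the left knife at about (165,115) crop and holding there. The wrist crop shows its hub at (570,225), centred over the post. I'll measure its tilt later.

Call:
{"op": "arm_command", "data": {"delta_rot": [[0,0,4.8],[0,0,4.8],[0,0,4.8],[0,0,4.8],[0,0,4.8],[0,0,4.8],[0,0,4.8],[0,0,4.8],[0,0,4.8],[0,0,4.8],[0,0,4.8],[0,0,4.8]], "delta_pos": [[0.0506,-0.4774,0],[0.0506,-0.4774,0],[0.0506,-0.4774,0],[0.0506,-0.4774,0],[0.0506,-0.4774,0],[0.0506,-0.4774,0],[0.0506,-0.4774,0],[0.0506,-0.4774,0],[0.0506,-0.4774,0],[0.0506,-0.4774,0],[0.0506,-0.4774,0],[0.0506,-0.4774,0]], "gripper": [-0.3,-0.3,-0.3,-0.3,-0.3,-0.3,-0.3,-0.3,-0.3,-0.3,-0.3,-0.3]}}

```text
time: 9.27
position: [0.4891, -0.1169, 0.1829]
tool_rot: [0.013, 1.0, -0.0, -0.001]
ft_force: [0.3, -0.1, -0.0]
grip_width: 0.0568
grip_force: 0.0
```

Call:
{"op": "arm_command", "data": {"delta_rot": [[0,0,0],[0,0,0],[0,0,0],[0,0,0],[0,0,0],[0,0,0],[0,0,0],[0,0,0],[0,0,0],[0,0,0],[0,0,0],[0,0,0]], "delta_pos": [[0.001,-0.04,0],[0.002,-0.08,0],[0.003,-0.12,0],[0.004,-0.16,0],[0.0042,-0.1926,0.01],[0.0042,-0.1926,0.04],[0.0042,-0.1926,0.08],[0.0042,-0.1926,0.12],[0.0042,-0.1926,0.15],[0.0042,-0.1926,0.17],[0.0042,-0.1926,0.175],[0.0042,-0.1926,0.175]], "gripper": [-0.3,-0.3,-0.3,-0.3,-0.3,-0.3,-0.3,-0.3,-0.3,-0.3,-0.3,-0.3]}}

```text
time: 10.27
position: [0.4796, -0.3037, 0.0066]
tool_rot: [0.012, 1.0, 0.002, -0.003]
ft_force: [-0.2, -0.2, 0.3]
grip_width: 0.0562
grip_force: 0.0
```

Call:
{"op": "arm_command", "data": {"delta_rot": [[0,0,0],[0,0,0],[0,0,0],[0,0,0],[0,0,0],[0,0,0],[0,0,0],[0,0,0],[0,0,0]], "delta_pos": [[0,0,0],[0,0,0],[0,0,0],[0,0,0],[0,0,0],[0,0,-0.03],[0,0,-0.07],[0,0,-0.11],[0,0,-0.15]], "gripper": [0.6,0.6,0.6,0.6,0.6,0.6,0.6,0.6,0.6], "grip_force": 20}}

```text
time: 11.02
position: [0.4809, -0.3049, 0.1611]
tool_rot: [0.011, 1.0, 0.0, -0.0]
ft_force: [1.1, -0.6, -1.3]
grip_width: 0.0339
grip_force: 20.3
```

Call:
{"op": "arm_command", "data": {"delta_rot": [[0,0,-4.8],[0,0,-4.8],[0,0,-4.8],[0,0,-4.8],[0,0,-4.8],[0,0,-4.8],[0,0,-4.8],[0,0,-4.8],[0,0,-4.8],[0,0,-4.8],[0,0,-4.8],[0,0,-4.8]], "delta_pos": [[-0.0189,0.47,0],[-0.0189,0.47,0],[-0.0189,0.47,0],[-0.0189,0.47,0],[-0.0189,0.47,0],[-0.0189,0.47,0],[-0.0189,0.47,0],[-0.0189,0.47,0],[-0.0189,0.47,0],[-0.0189,0.47,0],[-0.0189,0.47,0],[-0.0189,0.47,0]], "gripper": [0.6,0.6,0.6,0.6,0.6,0.6,0.6,0.6,0.6,0.6,0.6,0.6]}}

```text
time: 12.02
position: [0.5108, 0.1693, 0.1601]
tool_rot: [-0.033, 0.999, 0.001, 0.001]
ft_force: [0.2, -0.4, -1.4]
grip_width: 0.0334
grip_force: 20.2
```

Call:
{"op": "arm_command", "data": {"delta_rot": [[0,0,0],[0,0,0],[0,0,0],[0,0,0],[0,0,0],[0,0,0],[0,0,0],[0,0,0],[0,0,0],[0,0,0],[0,0,0]], "delta_pos": [[-0.005,0.04,0],[-0.01,0.08,0],[-0.0127,0.1024,0],[-0.0127,0.1024,0],[-0.0127,0.1024,0.03],[-0.0127,0.1024,0.055],[-0.0127,0.1024,0.065],[-0.0127,0.1024,0.065],[-0.0127,0.1024,0.08],[-0.0127,0.1024,0.092],[-0.0127,0.1024,0.092]], "gripper": [0.6,0.6,0.6,0.6,0.6,0.6,0.6,0.6,0.6,0.6,0.6]}}

```text
time: 12.93
position: [0.5167, 0.266, 0.0664]
tool_rot: [-0.03, 1.0, -0.0, -0.002]
ft_force: [-0.6, 0.2, -1.2]
grip_width: 0.0336
grip_force: 20.3
```

Call:
{"op": "arm_command", "data": {"delta_rot": [[0,0,0],[0,0,0],[0,0,0],[0,0,0],[0,0,0]], "delta_pos": [[0,0,0.006],[0,0,0.009],[0,0,0.011],[0,0,0.013],[0,0,0.013]], "gripper": [0.6,0.6,0.6,0.6,0.6]}}

```text
time: 13.35
position: [0.5181, 0.267, 0.0561]
tool_rot: [-0.031, 1.0, -0.0, 0.001]
ft_force: [-2.1, -1.4, 6.0]
grip_width: 0.0338
grip_force: 20.2
```

Call:
{"op": "arm_command", "data": {"delta_rot": [[0,0,0],[0,0,0],[0,0,0],[0,0,0],[0,0,0],[0,0,0],[0,0,0],[0,0,0]], "delta_pos": [[0,0,0],[0,0,0],[0,0,0],[0,0,0],[0,0,-0.02],[0,0,-0.05],[0,0,-0.09],[0,0,-0.13]], "gripper": [-0.3,-0.3,-0.3,-0.3,-0.3,-0.3,-0.3,-0.3]}}

```text
time: 14.02
position: [0.5167, 0.2667, 0.1849]
tool_rot: [-0.03, 1.0, -0.0, -0.002]
ft_force: [1.3, 0.2, 0.6]
grip_width: 0.0563
grip_force: 0.0
```

Run:
```python
from h import *
for i in range(8): c,T=wrist('pics/w5.png')
np.save('T5.npy',T);print(status.get_obs()['position'])
c=viewer.camera('side');cv2.imwrite('pics/side5.png',c['pixels'])
c=viewer.camera('scene');cv2.imwrite('pics/scene5.png',c['pixels'])
```

```text
[0.51634829 0.26656819 0.18269208]
```

Call:
{"op": "arm_command", "data": {"delta_rot": [[0,0,7.4],[0,0,7.4],[0,0,7.4],[0,0,7.4],[0,0,7.4],[0,0,7.4],[0,0,7.4],[0,0,7.4],[0,0,7.4],[0,0,7.4],[0,0,7.4],[0,0,7.4]], "delta_pos": [[0.0664,-0.4754,0],[0.0664,-0.4754,0],[0.0664,-0.4754,0],[0.0664,-0.4754,0],[0.0664,-0.4754,0],[0.0664,-0.4754,0],[0.0664,-0.4754,0],[0.0664,-0.4754,0],[0.0664,-0.4754,0],[0.0664,-0.4754,0],[0.0664,-0.4754,0],[0.0664,-0.4754,0]], "gripper": [-0.3,-0.3,-0.3,-0.3,-0.3,-0.3,-0.3,-0.3,-0.3,-0.3,-0.3,-0.3]}}

```text
time: 15.52
position: [0.4801, -0.2164, 0.1839]
tool_rot: [0.036, 0.999, -0.001, 0.0]
ft_force: [1.2, -0.1, 0.3]
grip_width: 0.0569
grip_force: 0.0
```

Call:
{"op": "arm_command", "data": {"delta_rot": [[0,0,0],[0,0,0],[0,0,0],[0,0,0],[0,0,0],[0,0,0],[0,0,0],[0,0,0],[0,0,0],[0,0,0],[0,0,0],[0,0,0]], "delta_pos": [[0.001,-0.04,0],[0.0017,-0.08,0],[0.0017,-0.12,0],[0.0017,-0.16,0],[0.0017,-0.1776,0.01],[0.0017,-0.1776,0.04],[0.0017,-0.1776,0.08],[0.0017,-0.1776,0.12],[0.0017,-0.1776,0.15],[0.0017,-0.1776,0.17],[0.0017,-0.1776,0.175],[0.0017,-0.1776,0.175]], "gripper": [-0.3,-0.3,-0.3,-0.3,-0.3,-0.3,-0.3,-0.3,-0.3,-0.3,-0.3,-0.3]}}

```text
time: 16.52
position: [0.4653, -0.3874, 0.0071]
tool_rot: [0.034, 0.999, 0.002, -0.002]
ft_force: [-0.8, -0.1, -0.1]
grip_width: 0.0566
grip_force: 0.0
```

Call:
{"op": "arm_command", "data": {"delta_rot": [[0,0,0],[0,0,0],[0,0,0],[0,0,0],[0,0,0],[0,0,0],[0,0,0],[0,0,0],[0,0,0]], "delta_pos": [[0,0,0],[0,0,0],[0,0,0],[0,0,0],[0,0,0],[0,0,-0.03],[0,0,-0.07],[0,0,-0.11],[0,0,-0.15]], "gripper": [0.6,0.6,0.6,0.6,0.6,0.6,0.6,0.6,0.6], "grip_force": 20}}

```text
time: 17.27
position: [0.4658, -0.388, 0.1609]
tool_rot: [0.034, 0.999, 0.001, -0.001]
ft_force: [0.2, -0.4, -1.2]
grip_width: 0.0336
grip_force: 20.0
```

Call:
{"op": "arm_command", "data": {"delta_rot": [[0,0,-7.4],[0,0,-7.4],[0,0,-7.4],[0,0,-7.4],[0,0,-7.4],[0,0,-7.4],[0,0,-7.4],[0,0,-7.4],[0,0,-7.4],[0,0,-7.4],[0,0,-7.4],[0,0,-7.4]], "delta_pos": [[-0.0167,0.4745,0],[-0.0167,0.4745,0],[-0.0167,0.4745,0],[-0.0167,0.4745,0],[-0.0167,0.4745,0],[-0.0167,0.4745,0],[-0.0167,0.4745,0],[-0.0167,0.4745,0],[-0.0167,0.4745,0],[-0.0167,0.4745,0],[-0.0167,0.4745,0],[-0.0167,0.4745,0]], "gripper": [0.6,0.6,0.6,0.6,0.6,0.6,0.6,0.6,0.6,0.6,0.6,0.6]}}

```text
time: 18.27
position: [0.5147, 0.0884, 0.1599]
tool_rot: [-0.032, 0.999, 0.001, 0.0]
ft_force: [0.4, -0.3, -1.9]
grip_width: 0.0339
grip_force: 20.0
```

Call:
{"op": "arm_command", "data": {"delta_rot": [[0,0,0],[0,0,0],[0,0,0],[0,0,0],[0,0,0],[0,0,0],[0,0,0],[0,0,0],[0,0,0],[0,0,0],[0,0,0]], "delta_pos": [[-0.006,0.04,0],[-0.0136,0.075,0],[-0.0136,0.0826,0],[-0.0136,0.0826,0],[-0.0136,0.0826,0.03],[-0.0136,0.0826,0.055],[-0.0136,0.0826,0.065],[-0.0136,0.0826,0.065],[-0.0136,0.0826,0.08],[-0.0136,0.0826,0.092],[-0.0136,0.0826,0.092]], "gripper": [0.6,0.6,0.6,0.6,0.6,0.6,0.6,0.6,0.6,0.6,0.6]}}

```text
time: 19.18
position: [0.5234, 0.1658, 0.0669]
tool_rot: [-0.03, 1.0, -0.0, -0.001]
ft_force: [-0.1, 0.1, -2.0]
grip_width: 0.0338
grip_force: 20.0
```

Call:
{"op": "arm_command", "data": {"delta_rot": [[0,0,0],[0,0,0],[0,0,0],[0,0,0],[0,0,0]], "delta_pos": [[0,0,0.006],[0,0,0.009],[0,0,0.011],[0,0,0.013],[0,0,0.013]], "gripper": [0.6,0.6,0.6,0.6,0.6]}}

```text
time: 19.6
position: [0.5242, 0.1666, 0.057]
tool_rot: [-0.031, 1.0, -0.0, 0.0]
ft_force: [-3.7, -1.7, 12.2]
grip_width: 0.0337
grip_force: 20.0
```

Call:
{"op": "arm_command", "data": {"delta_rot": [[0,0,0],[0,0,0],[0,0,0],[0,0,0],[0,0,0],[0,0,0],[0,0,0],[0,0,0],[0,0,0],[0,0,0],[0,0,0],[0,0,0]], "delta_pos": [[0,0,0],[0,0,0],[0,0,0],[0,0,0],[0,0,-0.02],[0,0,-0.05],[0,0,-0.09],[0,0,-0.13],[-0.01,0.02,-0.165],[-0.03,0.05,-0.165],[-0.05,0.08,-0.165],[-0.05,0.092,-0.165]], "gripper": [-0.3,-0.3,-0.3,-0.3,-0.3,-0.3,-0.3,-0.3,-0.3,-0.3,-0.3,-0.3]}}

```text
time: 20.6
position: [0.5724, 0.2653, 0.221]
tool_rot: [-0.031, 1.0, 0.002, 0.004]
ft_force: [0.2, 0.2, 0.3]
grip_width: 0.0563
grip_force: 0.0
```

Call:
{"op": "arm_command", "data": {"delta_rot": [[0,0,0],[0,0,0],[0,0,0],[0,0,0],[0,0,0],[0,0,0]], "delta_pos": [[0,0,0],[0,0,0],[0,0,0],[0,0,0],[0,0,0],[0,0,0]], "gripper": [-0.3,-0.3,-0.3,-0.3,-0.3,-0.3]}}

```text
time: 21.1
position: [0.5682, 0.2607, 0.2195]
tool_rot: [-0.03, 1.0, -0.0, -0.0]
ft_force: [0.0, 0.5, 0.5]
grip_width: 0.0565
grip_force: 0.0
```

Run:
```python
from h import *
c,T=wrist('pics/w6.png');np.save('T6.npy',T);print(status.get_obs()['position'])
s=viewer.camera('side')['pixels'];cv2.imwrite('pics/side6.png',s)
a=cv2.resize(s[95:180,155:240],(300,300),interpolation=3);b=cv2.resize(c['pixels'][20:270,140:440],(500,417),interpolation=3)
cv2.imwrite('pics/chk3.png',np.hstack([cv2.copyMakeBorder(a,0,117,0,0,0),b]))
```

```text
[0.56827009 0.26087897 0.21956793]
```

View pics/chk3.png

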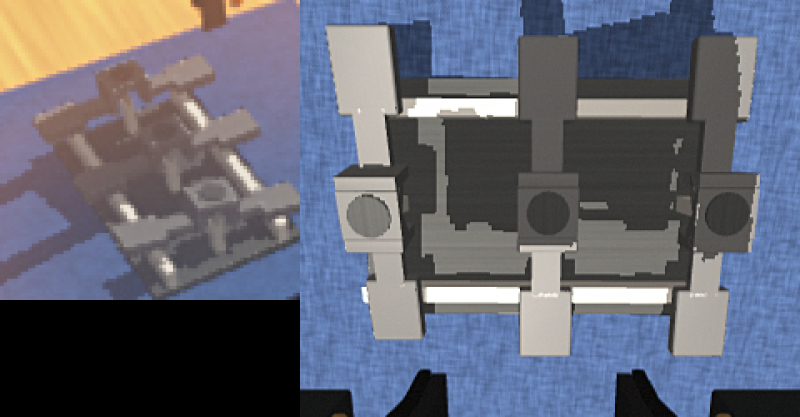

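All three rotors are seated on their knives. The one on k0 (left in the wrist crop) is tipped: its ends are at rows 25/338, against 37/354 for the other two. Its robot-side end is up. I'll quantify the tilt.

Run:
```python
from h import *
T=np.load('T6.npy');c=viewer.camera('wrist');f=lambda u,v:(140+(u-300)*.6,20+v*.6)
k1=np.array([.519,.2668,.075]);yv=np.array([-.061,.998,0]);xv=np.array([.998,.061,0]);z=np.array([0,0,1.])
for n,i,top,bot in [('k0',-1,(359,25),(397,338)),('k1',0,(547,37),(546,354)),('k2',1,(725,37),(698,354))]:
    K=k1+i*.1*yv
    for t in (-.1,0,.1,.2,.25):
        xt=np.cos(t)*xv-np.sin(t)*z; zt=np.sin(t)*xv+np.cos(t)*z
        print(n,t,(proj(c,[K-.095*xt-.016*zt,K+.095*xt-.016*zt,K+.008*zt],T)).round(0).tolist())
    print('obs',np.round([f(*top),f(*bot)]).tolist())
```

```text
k0 -0.1 [[183.0, 46.0], [193.0, 238.0], [181.0, 147.0]]
k0 0 [[179.0, 42.0], [195.0, 234.0], [181.0, 148.0]]
k0 0.1 [[176.0, 38.0], [197.0, 229.0], [181.0, 149.0]]
k0 0.2 [[172.0, 35.0], [199.0, 224.0], [181.0, 150.0]]
k0 0.25 [[171.0, 34.0], [200.0, 221.0], [181.0, 150.0]]
obs [[175.0, 35.0], [198.0, 223.0]]
k1 -0.1 [[287.0, 46.0], [287.0, 238.0], [288.0, 147.0]]
k1 0 [[287.0, 41.0], [286.0, 234.0], [288.0, 148.0]]
k1 0.1 [[288.0, 37.0], [286.0, 229.0], [288.0, 149.0]]
k1 0.2 [[288.0, 35.0], [286.0, 224.0], [288.0, 150.0]]
k1 0.25 [[288.0, 33.0], [286.0, 221.0], [288.0, 150.0]]
obs [[288.0, 42.0], [288.0, 232.0]]
k2 -0.1 [[392.0, 46.0], [381.0, 238.0], [395.0, 147.0]]
k2 0 [[396.0, 41.0], [378.0, 234.0], [395.0, 148.0]]
k2 0.1 [[400.0, 37.0], [376.0, 229.0], [394.0, 149.0]]
k2 0.2 [[404.0, 34.0], [373.0, 224.0], [394.0, 149.0]]
k2 0.25 [[406.0, 33.0], [372.0, 221.0], [394.0, 150.0]]
obs [[395.0, 42.0], [379.0, 232.0]]
```

k0's tilt is about 0.2 rad with the far end down. k1 and k2 are level. I'll grip k0's rotor with the tool tilted to match.

Call:
{"op": "arm_command", "data": {"delta_rot": [[0,6,0],[0,11.5,0],[0,11.5,0],[0,11.5,0],[0,11.5,0],[0,11.5,0],[0,11.5,0],[0,11.5,0],[0,11.5,0],[0,11.5,0],[0,11.5,0]], "delta_pos": [[0.012,-0.03,0],[0.025,-0.065,0],[0.0375,-0.0925,0.01],[0.0375,-0.0925,0.04],[0.0375,-0.0925,0.08],[0.0375,-0.0925,0.085],[0.041,-0.0922,0.102],[0.045,-0.092,0.122],[0.049,-0.0918,0.142],[0.053,-0.0918,0.162],[0.053,-0.0918,0.162]], "gripper": [-0.3,-0.3,-0.3,-0.3,-0.3,-0.3,-0.3,-0.3,-0.3,-0.3,-0.3]}}

```text
time: 22.17
position: [0.5182, 0.1669, 0.0555]
tool_rot: [-0.031, 0.994, -0.003, -0.104]
ft_force: [-1.5, 0.2, 0.2]
grip_width: 0.0565
grip_force: 0.0
```

Call:
{"op": "arm_command", "data": {"delta_rot": [[0,0,0],[0,0,0],[0,0,0],[0,0,0],[0,0,0],[0,0,0]], "delta_pos": [[0,0,0],[0,0,0],[0,0,0],[0,0,0],[0,0,0],[0,0,0]], "gripper": [-0.3,0.6,0.6,0.6,0.6,0.6], "grip_force": 25}}

```text
time: 22.67
position: [0.5217, 0.167, 0.0584]
tool_rot: [-0.03, 0.995, -0.003, -0.099]
ft_force: [0.6, 0.1, 2.0]
grip_width: 0.0336
grip_force: 25.0
```

Call:
{"op": "arm_command", "data": {"delta_rot": [[0,0,0],[0,0,0],[0,0,0],[0,0,0],[0,-5,0],[0,-11.5,0],[0,-11.5,0],[0,-11.5,0],[0,-11.5,0]], "delta_pos": [[0.004,0,-0.0196],[0.01,0,-0.049],[0.017,0,-0.0833],[0.024,0,-0.1176],[0.024,0,-0.1176],[0.024,0,-0.1176],[0.024,0,-0.1176],[0.024,0,-0.1176],[0.024,0,-0.1176]], "gripper": [0.6,0.6,0.6,0.6,0.6,0.6,0.6,0.6,0.6]}}

```text
time: 23.42
position: [0.5217, 0.1669, 0.1776]
tool_rot: [-0.03, 1.0, -0.0, -0.001]
ft_force: [0.3, -0.2, -2.3]
grip_width: 0.0338
grip_force: 25.0
```

Run:
```python
from h import *
o=status.get_obs();c,T=wrist('pics/w7.png');print(o['position'],o['tool_rot'].round(4))
```

```text
[0.52171856 0.1668734  0.17760191] [-3.040e-02  9.995e-01 -0.000e+00 -5.000e-04]
```

Call:
{"op": "arm_command", "data": {"delta_rot": [[0,0,0],[0,0,0],[0,0,0],[0,0,0],[0,0,0],[0,0,0],[0,0,0],[0,0,0],[0,0,0],[0,0,0],[0,0,0],[0,0,0]], "delta_pos": [[0.008,-0.04,0],[0.016,-0.08,0],[0.024,-0.12,0],[0.0313,-0.1594,0],[0.0313,-0.1594,0.02],[0.0313,-0.1594,0.055],[0.0313,-0.1594,0.09],[0.0313,-0.1594,0.12],[0.0313,-0.1594,0.14],[0.0313,-0.1594,0.15],[0.0313,-0.1594,0.156],[0.0313,-0.1594,0.156]], "gripper": [0.6,0.6,0.6,0.6,0.6,0.6,0.6,0.6,0.6,0.6,0.6,0.6]}}

```text
time: 24.47
position: [0.5, 0.0056, 0.0203]
tool_rot: [-0.03, 1.0, 0.0, -0.001]
ft_force: [-0.1, 0.3, -1.1]
grip_width: 0.0337
grip_force: 25.0
```

Call:
{"op": "arm_command", "data": {"delta_rot": [[0,0,0],[0,0,0],[0,0,0],[0,0,0]], "delta_pos": [[0,0,0.002],[0,0,0.004],[0,0,0.006],[0,0,0.006]], "gripper": [0.6,0.6,0.6,0.6]}}

```text
time: 24.8
position: [0.5007, 0.0056, 0.0179]
tool_rot: [-0.031, 1.0, -0.0, 0.002]
ft_force: [-0.9, -1.2, 8.2]
grip_width: 0.0338
grip_force: 25.0
```

Call:
{"op": "arm_command", "data": {"delta_rot": [[0,0,0],[0,0,0],[0,0,0],[0,0,0],[0,0,0],[0,0,0],[0,0,0],[0,0,0],[0,0,0],[0,0,0],[0,0,0],[0,0,0]], "delta_pos": [[0,0,0],[0,0,0],[0,0,0],[0,0,0],[0,0,-0.02],[0,0,-0.05],[0,0,-0.09],[0,0,-0.13],[0,0,-0.17],[-0.03,0.03,-0.2],[-0.06,0.06,-0.2],[-0.08,0.08,-0.2]], "gripper": [-0.2,-0.2,-0.2,-0.2,-0.2,-0.2,-0.2,-0.2,-0.2,-0.2,-0.2,-0.2]}}

```text
time: 25.8
position: [0.5769, 0.0914, 0.2191]
tool_rot: [-0.03, 1.0, -0.0, 0.003]
ft_force: [0.3, -0.6, -0.4]
grip_width: 0.0522
grip_force: 0.0
```

Call:
{"op": "arm_command", "data": {"delta_rot": [[0,0,0],[0,0,0],[0,0,0],[0,0,0],[0,0,0]], "delta_pos": [[0,0,0],[0,0,0],[0,0,0],[0,0,0],[0,0,0]], "gripper": [-0.2,-0.2,-0.2,-0.2,-0.2]}}

```text
time: 26.22
position: [0.5732, 0.0897, 0.215]
tool_rot: [-0.03, 1.0, -0.0, -0.001]
ft_force: [-0.3, -0.0, -0.5]
grip_width: 0.0522
grip_force: 0.0
```

Run:
```python
from h import *
c,T=wrist('pics/w8.png');np.save('T8.npy',T);print(status.get_obs()['position'])
s=viewer.camera('side')['pixels']
a=cv2.resize(s[95:235,155:285],(370,398),interpolation=3);b=cv2.resize(c['pixels'][0:300],(430,230),interpolation=3)
cv2.imwrite('pics/chk4.png',np.hstack([a,cv2.copyMakeBorder(b,0,168,0,0,0)]))
```

```text
[0.57344222 0.08965214 0.21517324]
```

View pics/chk4.png

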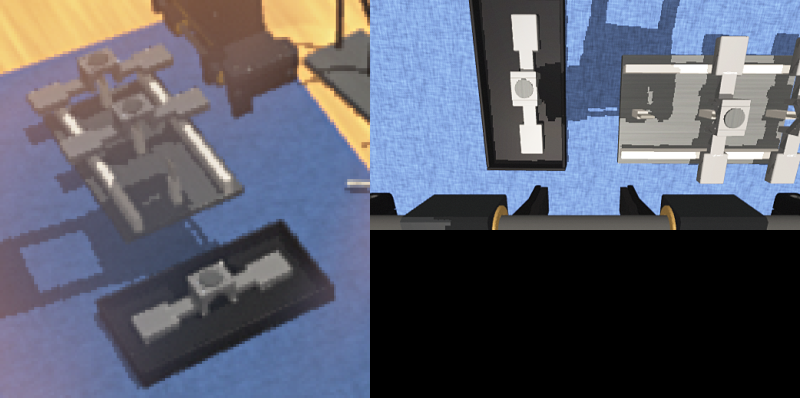

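The tipped rotor lies flat and centred in the tray at (210,290) in the side crop. The other two rest level on k1 and k2, with hubs at (130,105) and (100,65), and the gripper is clear of everything.

```bash
python3 -c "
from rig import robot
print(robot.hand_in())"
```

```text
the job is handed in; nothing more can be done
None
```

I handed the job in at about 26 s of the 72 s allowed. The rotor that tipped was the one on knife0, and it now lies flat in the reject tray; the other two are balanced level on knife1 and knife2. I was not shown a judging result.

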